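# Move a freshly coated pump cover to the drying stand with a spatula

### The arm

A 6-joint arm with a two-finger parallel gripper is mounted at the origin on a cart in front of the work surface, level with it; the furniture and walls round the work are solid. World frame = base frame: x ahead of the robot, y to its left, z up, the work surface at z = 0. Lengths are in m, angles in degrees, forces in N, time in s.
With the tool pointing down it reaches from about 0.25 to 0.725 m from the base axis. Payload 9.7 kg.
Tool frame: the origin (TCP) lies between the finger pads; the fingertips stand 25 mm ahead of it and the grasp point (between the pads) lies 6 mm ahead of it; z points along the fingers, y is the line along which they close (so a half turn about z gives the same grasp; the last joint's range is limited). The gripper opens to 85 mm and grips with 20 to 120 N. Pads are 22 mm wide; open, the fingers measure 114 mm over their backs; the gripper's body (76 mm by 85 mm) begins 54 mm behind the grasp point. The pads swing forward as they close: fully open they stand 13 mm farther back than shut.
Start: joints at [-66.864, 4.979, 10.078, 95.1, 0, 90], TCP at [0.216, -0.506, 0.256] pointing down, gripper open.
Joint ranges: [-179.16, 179.16], [-48.56, 103.87], [-65.8, 70.77], [-126.05, 130.52], [-82.76, 87.17], [-180, 180]. Speed limits (degrees/s): [127.2, 127.2, 147.25, 180, 180, 180].

### API

Orientations are given as [roll, pitch, yaw] about the fixed x, y, z axes, in that order (R = Rz(yaw) Ry(pitch) Rx(roll)).
In Python, from workcell import bot, camrig gives the robot as it stands (bot), with the cameras (camrig).
- The arm moves only by the shell command python3 drive.py 'ROWS' [FORCE]. ROWS is a JSON list that holds a single list of rows (three levels of brackets), with 1 to 5 rows, each of 5 numbers: dx, dy, dz in m, then a turn about the tool's z in degrees, then the finger opening in m; each row is the pose to reach, as a shift and turn from the pose commanded when the command began, along the tool's axes at that moment; what a row does not reach only later rows make up. A row lasts 1/12 s, in which the tool goes at most 0.0417 m and 7.16 degrees, less where a joint would pass 70% of its speed; a pose out of reach is approached as far as the arm can. The fingers move at their own pace and stop on an object; FORCE is the grip in N (left out, the last holds). Time passes only in rows, so rows that do not move let the fingers close. It prints the time, the measured TCP pose, the force, the opening and the grip force at its end. Input that does not fit is refused with a message, and nothing moves.
- bot.get_obs(): the state, without advancing time (a new reading comes with each control period).
- camrig.camera(name): name is "scene" or "top" or "wrist"; returns the picture (420x560x3 uint8, blue, green, red); there is no depth.
- camrig.camera_info(name): a dict with "mtx" (3x3 intrinsics, pixels), "extrinsics" (4x4, takes a point from camera to world coordinates). Camera axes: x right, y down, z forward; pixel columns grow to the right and rows downward; lengths in m; the calibration is good to about 2 mm. A picture is of the moment at which its call begins: read the wrist's pose just before it. camera_info takes no time and is no camera call; for the wrist camera it gives the pose at the moment of the call.
- bot.job_done(): hands the job in; it is judged then, once.
The state is a dict: "time": time; "q": joint angles; "qd": joint speeds; "joint_efforts": joint torques, N m; "ee_pos": TCP position; "tcp_rot": TCP orientation; "wrist_force": force on the tool from outside, world axes, zero at the start; "torque": the same for the moment, N m; "opening": finger opening in m; "grasp_force": force on a finger pad.
Only numpy, scipy, OpenCV 4.12 (cv2) and the standard library are available. Lean on these libraries where they do the work, as an engineer would, in place of code of your own. Each camera call takes 0.05 s, during which the arm holds its last target. There are 200 camera calls.

### The job

The red pump cover on the low black rack has just been coated, so fingers must not touch it. Take the spatula by its handle, slide the blade under the cover between the rails, lift it and carry it level to the yellow drying stand, and set it down gently, centred on the two yellow rails. Then put the spatula back on its blue mat, blade flat on the mat, and leave everything else where it stands.

Things in the scene. Friction and masses are not known exactly. Their poses are not given: they have to be found in the camera images.
- spatula: Loose cranked spatula, 0.2 kg, standing on its blade on the blue mat. Origin: centre of the blade's underside; +x to the tip, z up. Blade 110 (x -55 to 55) x 60 x 3 mm. A 22 mm wide neck rises from x -48 back to the black bar handle: x -165 to -70, 20 mm wide (y), 24 mm tall (z 46 to 70). It stands by itself when released.
- spatula_grip (a point): Point in the middle of the spatula's handle cross-section near the neck, at x -105, y 0, z 58 mm in the spatula's frame: grip here from above, fingers closing across the handle's 20 mm width. Axes as the spatula's.
- cover: Loose flat round red pump cover, 120 mm diameter, 7 mm thick, 0.12 to 0.2 kg. Origin: centre of its underside; z up. Lies on the rails of the coating rack.
- coating_rack: Fixed low rack, black rails. Origin: centre of its underside, on the worktop; z up. Base plate 150 (x) x 126 (y) x 4 mm; on it two rails along x, 130 long, 14 wide, centred at y +49 and -49 mm (84 clear between), tops 18 mm above the worktop. Under the cover a 14 mm high gap, open at both ends; the -x end faces the robot.
- drying_stand: Fixed yellow stand, made like the coating rack (same base, same rails along x with 84 mm clear between them) but with the rail tops 45 mm above the worktop. Origin: centre of its underside, on the worktop; z up; the -x end faces the robot.
- drying_stand_seat (a point): Point above the drying stand's centre at the height of its rail tops (45 mm): where the centre of the cover's underside belongs.
- mat: Fixed blue mat, 190 (x) by 130 (y) mm, 3 mm thick; the spatula's place. Origin: centre of its underside.
- gasket: White ring gasket, 51 mm across, 6 mm high, a bystander. Origin: centre of its underside.
- spare_nozzle: Pale nozzle standing upright near the front edge, 34 mm across, 52 mm high, a bystander. Origin: centre of its underside.
- tape_roll: Brown tape roll lying flat, 96 mm across, 48 mm high, a bystander. Origin: centre of its underside.
- spanner_13: Steel spanner lying flat behind the work, 183 mm long, 8 mm high, a bystander. Origin: centre of its underside. Above and behind it hangs the fixed dosing valve (foremost point near x 0.66, y 0.19, from 0.22 m up), and beside that a fixed green crate 172 mm high: swing the arm drawn in, not over them.

How it is judged (in metres and radians):
On the way, in this order (a step that is already met when the one before it is completed fails the run):
1. the cover is lifted clear of the coating rack, carried by the spatula (z of cover in the frame of coating_rack above 0.026 m and contact force between cover and coating_rack below 0.05 N and contact force between cover and spatula above 0.5 N), for 0.2 s.
2. the cover lies centred on the drying stand, free of the spatula (horizontal distance between cover and drying_stand_seat below 0.012 m and distance between cover and drying_stand_seat below 0.013 m and contact force between cover and drying_stand above 0.5 N and contact force between cover and spatula below 0.05 N), for 0.2 s.
At the end, for the whole second after the job is handed in: The cover lies flat and still on both rails of the drying stand, its centre within 12 mm of the stand's centre and the spatula clear of it; the spatula lies still on the mat, released, blade flat (within 0.06 rad), the blade's centre within 60 mm (along) and 50 mm (across) of the mat's centre (all of step 2 and angle between cover's own z axis and vertical below 0.05 rad and linear speed of each of cover, spatula below 0.02 m/s and x of spatula in the frame of mat between -0.06 and 0.06 m and y of spatula in the frame of mat between -0.05 and 0.05 m and z of spatula in the frame of mat below 0.006 m and angle between spatula's own z axis and vertical below 0.06 rad and contact force between spatula and mat above 0.5 N); the robot touches nothing.
It fails at once if the gripper or arm touches the coated cover (contact force between any of the fingers, the arm and cover above 0.5 N).
It fails at once if the cover is tipped more than 0.3 rad (angle between cover's own z axis and vertical above 0.3 rad).
It fails at once if the cover falls off (below the rack's rail tops) (height (world z) of cover below 0.012 m).
It fails at once if the cover is dropped or pressed onto the drying stand (over 15 N) (contact force between cover and drying_stand above 15 N).
It fails at once if a bystander is moved more than 20 mm (distance of any of gasket, spare_nozzle, tape_roll, spanner_13 from where it was at the start of the episode above 0.02 m).
It also fails if it takes over 72 s, if anything falls off the work surface, if the arm or the gripper's body presses on something with over 40 N, if the wrist force passes 120 N, or if a joint passes its speed limit or range.

## Working session

There is one attempt and no reset: what is moved stays moved. The work goes in short steps, Python scripts to look and compute and a shell command to move; the robot and the scene stay as the last step left them, time stands still between calls to the robot, and variables do not carry over. Pictures are saved under pics/ and viewed, at most 10 in all, crops included, and the job is handed in when it is done.

```bash
ls; mkdir -p pics; python3 - <<'E'
from workcell import bot, camrig
import cv2,numpy as np
for n in("top","scene"):
    cv2.imwrite(f"pics/{n}0.png",camrig.camera(n)); i=camrig.camera_info(n); print(n,np.round(i["mtx"],2).tolist(),np.round(i["extrinsics"],4).tolist())
print(bot.get_obs())
E
```

```text
drive.py
pics
workcell.py
top [[430.52, 0.0, 280.98], [0.0, 430.52, 211.04], [0.0, 0.0, 1.0]] [[-0.0057, -0.9831, 0.183, 0.3758], [-0.9998, 0.0019, -0.0211, 0.2217], [0.0204, -0.1831, -0.9829, 1.0643], [0.0, 0.0, 0.0, 1.0]]
scene [[422.18, 0.0, 279.77], [0.0, 422.18, 208.36], [0.0, 0.0, 1.0]] [[-0.8632, -0.2797, 0.4203, 0.1065], [-0.5049, 0.4792, -0.718, 0.9526], [-0.0006, -0.832, -0.5548, 0.6319], [0.0, 0.0, 0.0, 1.0]]
{'time': 0.1, 'q': array([-6.68642235e+01,  5.01091405e+00,  1.00391993e+01,  9.51005326e+01,
       -8.75450533e-04,  8.99986178e+01]), 'qd': array([ 0.02349561, -0.12797799,  0.04115984,  0.10621782,  0.00820676,
        0.03689772]), 'joint_efforts': array([-2.45382878e-03, -5.21565592e+01,  4.65651226e+01,  1.59490050e-02,
       -3.02462797e-05,  2.00397386e-05]), 'ee_pos': array([ 0.21602822, -0.50560614,  0.25562734]), 'tcp_rot': array([-1.79927753e+02,  8.73707004e-04,  2.31371598e+01]), 'wrist_force': array([-0.6543739 , -0.3469955 , -0.20014702]), 'torque': array([ 0.01495166, -0.01052131,  0.02696229]), 'grasp_force': 0.0, 'opening': 0.08531894134876565}
```

View pics/top0.png

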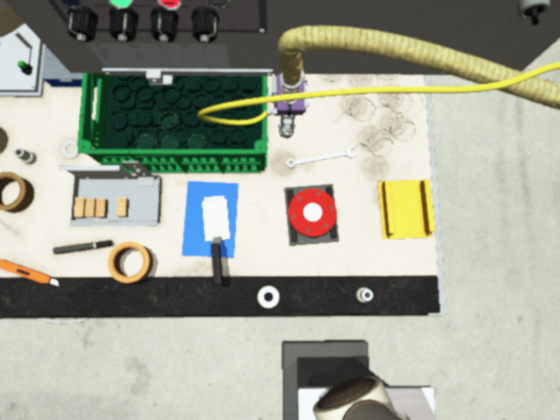

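View pics/scene0.png

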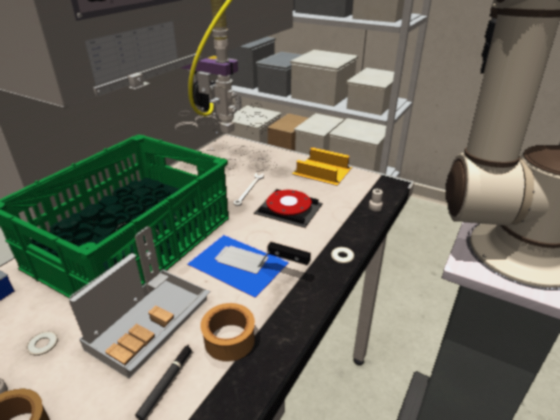

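Top view: spatula on the mat around (217,230) with the handle toward the robot, red cover at (312,212) on the black rack, yellow stand at (405,209), gasket (268,297), nozzle (365,295). The scene view agrees. I'll fit silhouettes to get the poses.

```bash
cat > h.py <<'E'
import cv2,numpy as np
from scipy.optimize import minimize
from workcell import bot, camrig
def cam(n):
    i=camrig.camera_info(n); return camrig.camera(n),i["mtx"],np.linalg.inv(i["extrinsics"])
def proj(c,P):
    Q=P@c[2][:3,:3].T+c[2][:3,3]; q=Q@c[1].T; return q[:,:2]/q[:,2:]
def ray(i,uv,z):
    E=i["extrinsics"]; d=E[:3,:3]@np.linalg.inv(i["mtx"])@[*uv,1]; o=E[:3,3]; return o+d*(z-o[2])/d[2]
def box(x0,x1,y0,y1,z0,z1): return np.array([[x,y,z] for x in(x0,x1) for y in(y0,y1) for z in(z0,z1)],float)/1000
def disc(r,z0,z1):
    a=np.linspace(0,2*np.pi,60); return np.array([[r*np.cos(t),r*np.sin(t),z] for t in a for z in(z0,z1)])/1000
S=4
def place(P,p):
    c,s=np.cos(p[2]),np.sin(p[2]); return P@np.array([[c,-s,0],[s,c,0],[0,0,1]]).T+[p[0],p[1],0]
def render(c,parts,p):
    m=np.zeros((420*S,560*S),np.uint8)
    for P in parts:
        h=cv2.convexHull((proj(c,place(P,p))+.5).astype(np.float32)*S*16)
        cv2.fillConvexPoly(m,np.round(h).astype(np.int32),1,shift=4)
    return m
def blob(m,near,k=3):
    m=cv2.morphologyEx(m.astype(np.uint8),cv2.MORPH_CLOSE,np.ones((k,k)))
    n,l,st,ce=cv2.connectedComponentsWithStats(m)
    j=min((j for j in range(1,n) if st[j,4]>60),key=lambda j:np.hypot(*(ce[j]-near)))
    return (l==j).astype(np.uint8)
def hullfill(m):
    return cv2.fillConvexPoly(np.zeros_like(m),cv2.convexHull(cv2.findNonZero(m)),1)
def up(m): return (cv2.resize(m.astype(np.float32),None,fx=S,fy=S,interpolation=cv2.INTER_LINEAR)>.5).astype(np.uint8)
def fit(obs,parts,p0,hull=False,st=(.008,.008,.08)):
    # obs: list of (cam,mask)
    O=[(c,up(m)) for c,m in obs]
    def cost(p):
        t=0
        for c,m in O:
            r=render(c,parts,p)
            if hull: r=hullfill(r)
            t+=1-np.sum(r&m)/max(np.sum(r|m),1)
        return t
    s=np.array([p0]+[np.array(p0)+np.eye(3)[i]*st[i] for i in range(3)])
    r=minimize(cost,p0,method="Nelder-Mead",options=dict(initial_simplex=s,maxiter=90,xatol=1e-4,fatol=1e-4)); return r.x,r.fun/len(obs)
MAT=[box(-95,95,-65,65,0,3)]
STAND=[box(-75,75,-63,63,0,4)]+[box(-65,65,s*49-7,s*49+7,4,45) for s in(1,-1)]
RACK=[box(-75,75,-63,63,0,4)]+[box(-65,65,s*49-7,s*49+7,4,18) for s in(1,-1)]
COVER=[disc(60,18,25)]
HANDLE=[box(-165,-70,-10,10,49,73)]
BLADE=[box(-55,55,-30,30,3,6)]
E
cat > m.py <<'E'
from h import *
C={n:cam(n) for n in("top","scene")}
near={"top":dict(mat=(210,220),stand=(405,209),cover=(312,212),handle=(217,262),blade=(215,217)),
"scene":dict(mat=(240,263),stand=(322,167),cover=(289,202),handle=(288,252),blade=(243,258))}
M={}
for n,c in C.items():
    b,g,r=[x.astype(int) for x in cv2.split(c[0])]
    hs=cv2.cvtColor(c[0],cv2.COLOR_BGR2HSV); H,s,v=[x.astype(int) for x in cv2.split(hs)]
    raw=dict(mat=(H>98)&(H<125)&(s>110)&(v>70),stand=(H>15)&(H<34)&(s>130)&(v>40),cover=((H<8)|(H>172))&(s>120)&(v>60),handle=(v<75),blade=(s<70)&(v>130))
    for k,m in raw.items():
        if k in("handle","blade"):
            w=np.zeros_like(m);x,y=near[n][k];w[y-30:y+30,x-34:x+34]=1
            if k=="handle" and n=="top": w[275:]=0
            if k=="blade": w&=hullfill(M[n,"mat"])>0
            m=m&w
        M[n,k]=blob(m,near[n][k]); 
        if k in("mat","cover"): M[n,k]=hullfill(M[n,k])
    o=c[0].copy()
    for k in raw:
        o[cv2.morphologyEx(M[n,k],cv2.MORPH_GRADIENT,np.ones((2,2)))>0]=(255,0,255)
    cv2.imwrite(f"pics/mask_{n}.png",cv2.resize(o[120:330,150:460],None,fx=2.5,fy=2.5,interpolation=0))
def r0(k,z): return ray(camrig.camera_info("top"),near["top"][k],z)
for k,P,z,hu in(("mat",MAT,.003,0),("stand",STAND,.02,0),("cover",COVER,.025,0),("handle",HANDLE,.07,0),("blade",BLADE,.005,0)):
    p=r0(k,z)
    if k=="handle": p=p+[.117,0,0]
    for ns in(("top",),("scene",),("top","scene")):
        x,f=fit([(C[n],M[n,k]) for n in ns],P,[p[0],p[1],0.])
        print(k,ns,np.round(x[:2],4),round(np.degrees(x[2]),1),round(f,3))
for k,uv,z in(("gasket",(268,297),.006),("nozzle",(365,293),.052),("tape",(130,262),.048)): print(k,ray(camrig.camera_info("top"),uv,z).round(3))
E
python3 m.py
```

```text
(no output)
```

View pics/mask_top.png

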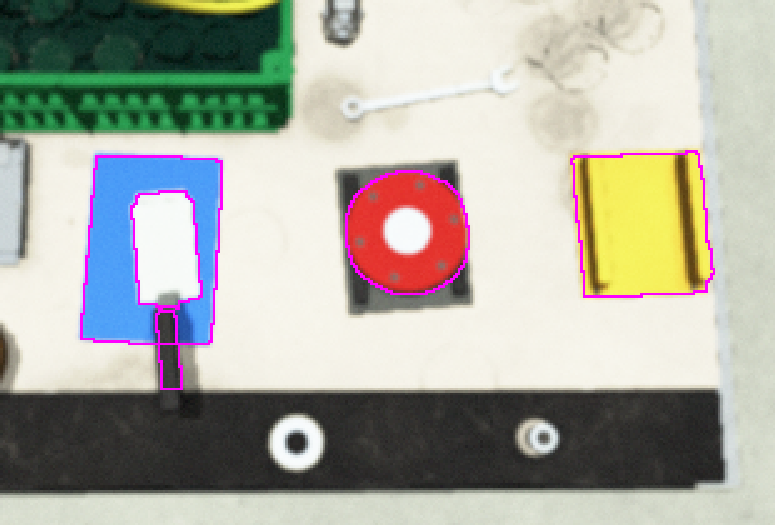

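The mask outlines hug the mat, blade, cover and stand. Fits: mat (0.5555,0.375), spatula (0.556,0.3625) at yaw 5.8°, cover (0.567,0.1225), stand (0.580,-0.115) at about 2.4°. The handle mask is cut off, but the blade gives the pose. The grip point is therefore about (0.4515,0.352). I'll turn the tool to yaw 185.8° first because of the joint 6 range, then translate.

```bash

python3 drive.py '[[[0,0,0,-6.5,0.085],[0,0,0,-13,0.085],[0,0,0,-19.5,0.085],[0,0,0,-26,0.085],[0,0,0,-32.5,0.085]]]' 100
python3 drive.py '[[[0,0,0,-6.5,0.085],[0,0,0,-13,0.085],[0,0,0,-19.5,0.085],[0,0,0,-26,0.085],[0,0,0,-32.5,0.085]]]'
cat > w.py <<'E'
# python3 w.py x y z yaw : remaining shift in tool axes
import sys,numpy as np
from workcell import bot, camrig
o=bot.get_obs(); x,y,z,ps=map(float,sys.argv[1:5]); p=o["ee_pos"]; r=o["tcp_rot"]; a=np.radians(r[2]); D=np.array([x,y,z])-p
print("t",round(o["time"],2),"pos",p.round(4),"rot",r.round(2),"q6",o["q"][5].round(1),"| dx dy dz turn:",np.round([np.cos(a)*D[0]+np.sin(a)*D[1],np.sin(a)*D[0]-np.cos(a)*D[1],-D[2]],4),round(-((ps-r[2]+180)%360-180),2),"F",o["wrist_force"].round(1),"M",o["torque"].round(2),"op",round(o["opening"],4),"g",round(o["grasp_force"],1))
E
python3 w.py .4515 .352 .2 185.8
```

```text
time: 0.62
ee_pos: [0.2161, -0.5057, 0.2561]
tcp_rot: [-180.0, -0.0, 56.0]
wrist_force: [0.4, 0.5, 0.6]
opening: 0.0847
grasp_force: 0.0
time: 1.03
ee_pos: [0.2161, -0.5057, 0.2561]
tcp_rot: [-180.0, -0.0, 88.5]
wrist_force: [0.2, 0.3, -0.7]
opening: 0.0852
grasp_force: 0.0
t 1.03 pos [ 0.2161 -0.5057  0.2561] rot [-1.7999e+02 -2.0000e-02  8.8460e+01] q6 24.7 | dx dy dz turn: [0.8637 0.2122 0.0561] -97.34 F [ 0.2  0.3 -0.7] M [ 0.02  0.   -0.01] op 0.0852 g 0.0
```

```bash

python3 drive.py '[[[0,0,0,-6.5,0.085],[0,0,0,-13,0.085],[0,0,0,-19.5,0.085],[0,0,0,-26,0.085],[0,0,0,-32.5,0.085]]]' >/dev/null
python3 drive.py '[[[0,0,0,-6.5,0.085],[0,0,0,-13,0.085],[0,0,0,-19.5,0.085],[0,0,0,-26,0.085],[0,0,0,-32.5,0.085]]]' >/dev/null
python3 drive.py '[[[0,0,0,-6.5,0.085],[0,0,0,-13,0.085],[0,0,0,-19.5,0.085],[0,0,0,-26,0.085],[0,0,0,-32.3,0.085]]]' >/dev/null
python3 drive.py '[[[-0.013,0.033,0,0,0.085],[-0.026,0.066,0,0,0.085],[-0.038,0.1,0,0,0.085],[-0.051,0.133,0,0,0.085],[-0.064,0.166,0,0,0.085]]]'
python3 drive.py '[[[-0.013,0.033,0,0,0.085],[-0.026,0.066,0,0,0.085],[-0.038,0.1,0,0,0.085],[-0.051,0.133,0,0,0.085],[-0.064,0.166,0,0,0.085]]]'
python3 w.py .4515 .352 .2 185.8
```

```text
time: 2.7
ee_pos: [0.264, -0.3329, 0.256]
tcp_rot: [180.0, -0.0, -174.6]
wrist_force: [1.0, 0.4, 0.3]
opening: 0.085
grasp_force: 0.0
time: 3.12
ee_pos: [0.3119, -0.1615, 0.2563]
tcp_rot: [-180.0, 0.0, -174.6]
wrist_force: [1.5, 0.4, -0.1]
opening: 0.0848
grasp_force: 0.0
t 3.12 pos [ 0.3119 -0.1615  0.2563] rot [-1.7998e+02  3.0000e-02 -1.7460e+02] q6 -32.8 | dx dy dz turn: [-0.1873  0.4981  0.0563] -0.4 F [ 1.5  0.4 -0.1] M [-0.01 -0.1  -0.04] op 0.0848 g 0.0
```

```bash
cat > shot.py <<'E'
import sys,cv2,numpy as np
from workcell import bot, camrig
i=camrig.camera_info("wrist"); im=camrig.camera("wrist"); cv2.imwrite(f"pics/{sys.argv[1]}.png",im); np.savez(f"pics/{sys.argv[1]}.npz",mtx=i["mtx"],extrinsics=i["extrinsics"])
E
python3 shot.py w1
python3 drive.py '[[[-0.0125,0.033,0,0,0.085],[-0.025,0.066,0,0,0.085],[-0.0375,0.1,0,0,0.085],[-0.05,0.133,0,0,0.085],[-0.0625,0.166,0,0,0.085]]]'>/dev/null
python3 shot.py w2
python3 drive.py '[[[-0.0125,0.033,0,0,0.085],[-0.025,0.066,0,0,0.085],[-0.0375,0.1,0,0,0.085],[-0.05,0.133,0,0,0.085],[-0.0625,0.166,0,0,0.085]]]'>/dev/null
python3 shot.py w3
python3 drive.py '[[[-0.0125,0.033,0,-0.1,0.085],[-0.025,0.066,0,-0.2,0.085],[-0.0375,0.1,0,-0.3,0.085],[-0.05,0.133,0,-0.4,0.085],[-0.0625,0.166,0,-0.4,0.085]]]'>/dev/null
python3 shot.py w4
python3 w.py .4515 .352 .2 185.8
python3 - <<'E'
import cv2,numpy as np
I=[cv2.imread(f"pics/w{k}.png") for k in(1,2,3,4)]
a=np.vstack([np.hstack(I[:2]),np.hstack(I[2:])]); cv2.imwrite("pics/w.png",cv2.resize(a,(800,600)))
for k in(1,4): print(np.load(f"pics/w{k}.npz")["extrinsics"].round(3).tolist())
E
```

```text
t 4.57 pos [0.4528 0.3566 0.2535] rot [ 1.7997e+02 -1.0000e-01 -1.7404e+02] q6 32.2 | dx dy dz turn: [ 0.0018 -0.0045  0.0535] 0.16 F [-5.3 -1.9 -1.8] M [-0.09  0.27 -0.01] op 0.0849 g 0.0
[[-0.094, 0.957, 0.275, 0.242], [0.996, 0.09, 0.026, -0.168], [-0.0, 0.276, -0.961, 0.374], [0.0, 0.0, 0.0, 1.0]]
[[-0.101, 0.956, 0.274, 0.382], [0.995, 0.098, 0.028, 0.345], [-0.0, 0.276, -0.961, 0.374], [0.0, 0.0, 0.0, 1.0]]
```

View pics/w.png

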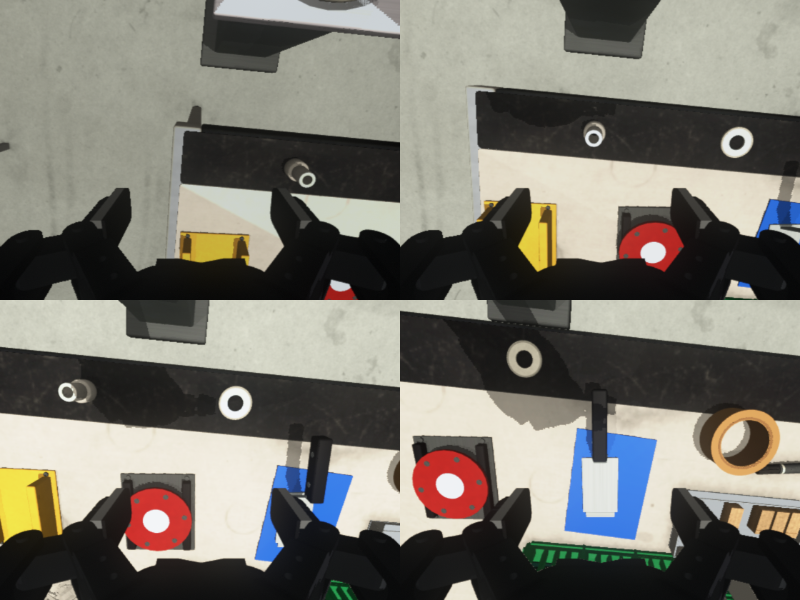

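Wrist views: the gripper is centred on the handle, which runs straight down the middle of the image at (600,390-460) of the w4 quadrant. Gasket, tape, cover and rack are all visible. I'll refine the spatula and the rack/stand yaw.

```bash
cat > m2.py <<'E'
from h import *
d=np.load("pics/w4.npz"); W=(cv2.imread("pics/w4.png"),d["mtx"],np.linalg.inv(d["extrinsics"]))
def hsv(c): return [x.astype(int) for x in cv2.split(cv2.cvtColor(c[0],cv2.COLOR_BGR2HSV))]
H,s,v=hsv(W)
w=np.zeros(H.shape,bool); w[195:310,235:325]=1
bl=blob((s<70)&(v>130)&w,(280,262))
print("blade wrist",fit([(W,bl)],BLADE,[.556,.3625,.1],st=(.005,.005,.05)))
hd=np.zeros(H.shape,bool); hd[150:225,262:300]=1; hd=blob((v<75)&hd,(280,190))
ys,xs=np.nonzero(hd); i=dict(mtx=d["mtx"],extrinsics=d["extrinsics"])
for r in(160,180,200,215): 
    q=xs[ys==r]; print(r,q.min(),q.max(),[ray(i,(u,r),.073).round(4)[:2] for u in(q.min()-.5,q.max()+.5)])
C={n:cam(n) for n in("top","scene")}
obs={"rack":[], "stand":[]}
for n,c in C.items():
    H,s,v=hsv(c)
    for k,ce in(("rack",{"top":(312,212),"scene":(289,205)}[n]),("stand",{"top":(405,209),"scene":(322,167)}[n])):
        w=np.zeros(H.shape,bool); w[ce[1]-40:ce[1]+40,ce[0]-40:ce[0]+40]=1
        m=(((v<125)&(s<90))|(((H<8)|(H>172))&(s>120))) if k=="rack" else ((H>12)&(H<36)&(s>120))
        m=hullfill(blob(m&w,ce)); obs[k].append((c,m))
        cv2.polylines(c[0],[cv2.convexHull(cv2.findNonZero(m))],True,(255,0,255))
cv2.imwrite("pics/chk.png",np.hstack([cv2.resize(C["top"][0][150:270,260:460],None,fx=2,fy=2),cv2.resize(C["scene"][0][130:250,220:400],None,fx=2,fy=2)]))
for k,P,p in(("rack",RACK+COVER,[.567,.1225,.04]),("stand",STAND,[.58,-.115,.04])):
    for o in(obs[k][:1],obs[k][1:],obs[k]):
        x,f=fit(o,P,p,hull=True); print(k,x[:2].round(4),np.degrees(x[2]).round(1),round(f,3))
E
python3 m2.py
```

```text
blade wrist (array([0.55664334, 0.3611508 , 0.10135525]), np.float64(0.06631646114351009))
160 269 289 [array([0.4232, 0.3378]), array([0.4213, 0.3567])]
180 269 289 [array([0.4415, 0.3394]), array([0.4395, 0.3587])]
200 270 289 [array([0.4603, 0.3421]), array([0.4584, 0.3607])]
215 270 288 [array([0.4749, 0.3435]), array([0.4731, 0.3614])]
rack [0.5659 0.1232] 4.9 0.051
rack [0.5719 0.1201] 4.9 0.388
rack [0.5673 0.1224] 4.8 0.226
stand [ 0.5798 -0.1126] 2.6 0.039
stand [ 0.5811 -0.1167] 3.3 0.034
stand [ 0.5801 -0.1139] 2.9 0.044
```

View pics/chk.png

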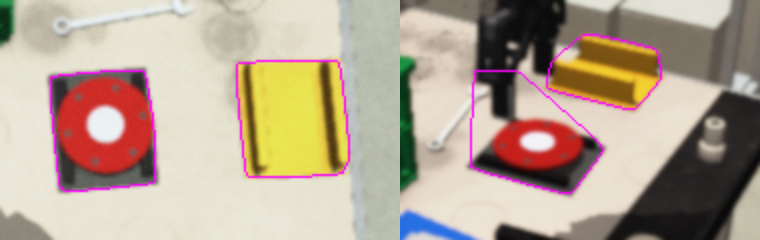

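The top fit holds. The scene rack outline merged with the gripper, so I discard it. Rack (0.566,0.123) at 4.9°, stand (0.580,-0.1145) at 2.8°, grip at (0.452,0.351). Descending.

```bash

python3 drive.py '[[[0.001,-0.005,0.02,0.1,0.06],[0.001,-0.005,0.05,0.1,0.06],[0.001,-0.005,0.08,0.1,0.06],[0.001,-0.005,0.11,0.1,0.06],[0.001,-0.005,0.13,0.1,0.06]]]'>/dev/null
python3 w.py .452 .351 .067 185.8
```

```text
t 5.08 pos [0.4503 0.3436 0.1238] rot [-1.7993e+02 -1.0000e-01 -1.7431e+02] q6 31.7 | dx dy dz turn: [-0.0024  0.0072  0.0568] -0.11 F [-0.7 -0.4  0.1] M [-0.    0.01  0.07] op 0.06 g 0.0
```

```bash

python3 drive.py '[[[-0.0024,0.0072,0.0,0,0.06],[-0.0024,0.0072,0.02,0,0.06],[-0.0024,0.0072,0.04,0,0.06],[-0.0024,0.0072,0.0568,0,0.06],[-0.0024,0.0072,0.0568,0,0.06]]]'>/dev/null
python3 w.py .452 .351 .067 185.8
python3 drive.py '[[[0,0,0,0,0.04],[0,0,0,0,0.02],[0,0,0,0,0.01],[0,0,0,0,0],[0,0,0,0,0]]]' 110
python3 drive.py '[[[0,0,0,0,0],[0,0,0,0,0],[0,0,0,0,0]]]'
python3 w.py .452 .351 .067 185.8
```

```text
t 5.5 pos [0.4521 0.3518 0.0679] rot [-1.7991e+02 -1.5000e-01 -1.7429e+02] q6 32.2 | dx dy dz turn: [ 0.0001 -0.0008  0.0009] -0.09 F [-1.2 -0.6 -0.3] M [-0.02  0.04  0.01] op 0.0598 g 0.0
time: 5.92
ee_pos: [0.4536, 0.3532, 0.0716]
tcp_rot: [179.9, 0.2, -174.3]
wrist_force: [-0.9, -2.4, 6.5]
opening: 0.0179
grasp_force: 106.9
time: 6.17
ee_pos: [0.4536, 0.3532, 0.0716]
tcp_rot: [179.9, 0.2, -174.3]
wrist_force: [-0.7, -0.6, 6.1]
opening: 0.0182
grasp_force: 106.9
t 6.17 pos [0.4536 0.3532 0.0716] rot [ 1.7993e+02  1.6000e-01 -1.7427e+02] q6 32.2 | dx dy dz turn: [ 0.0018 -0.002   0.0046] -0.07 F [-0.7 -0.6  6.1] M [-0.32 -0.06 -0.01] op 0.0182 g 106.9
```

```bash

python3 drive.py '[[[0,0,-0.004,0,0],[0,0,-0.015,0,0],[0,0,-0.03,0,0],[0,0,-0.05,0,0],[0,0,-0.06,0,0]]]'>/dev/null
python3 drive.py '[[[0,0,0,0,0],[0,0,0,0,0],[0,0,0,0,0]]]'>/dev/null
python3 w.py .452 .351 .127 185.8
python3 - <<'E'
from workcell import bot, camrig; import cv2
im=camrig.camera("scene"); cv2.imwrite("pics/lift.png",cv2.resize(im[130:330,150:400],None,fx=3,fy=3,interpolation=2))
E
```

```text
t 6.83 pos [0.4524 0.3525 0.1286] rot [-1.7997e+02 -6.0000e-02 -1.7426e+02] q6 32.2 | dx dy dz turn: [ 0.0006 -0.0015  0.0016] -0.06 F [ 0.9 -1.1 -1.5] M [0.01 0.14 0.03] op 0.0184 g 107.3
```

View pics/lift.png

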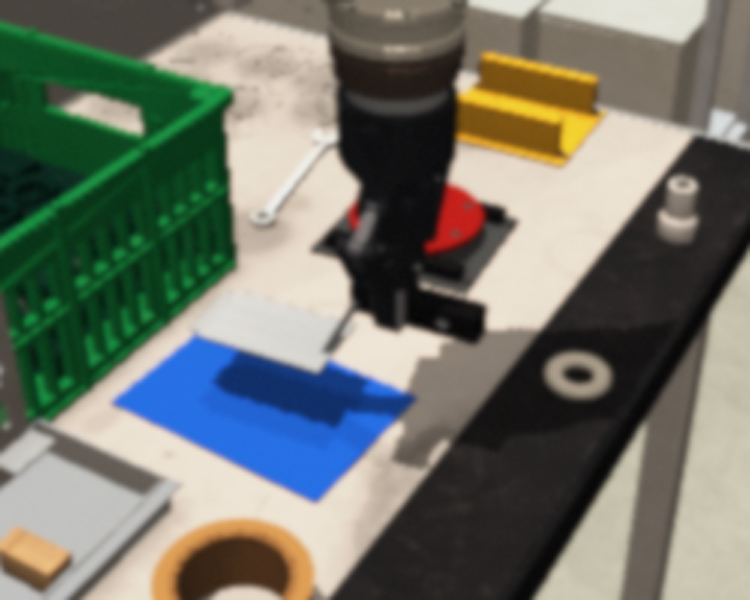

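The spatula is lifted with the blade in the air above the mat. Corners in the crop: tip (250,292) and (193,330), back (352,325) and (322,372). Comparing these with the level prediction.

```bash
python3 shot.py w5; python3 - <<'E'
from h import *
from scipy.spatial.transform import Rotation as R
c=cam("scene"); P=np.array([[55,30,3],[55,-30,3],[-55,30,3],[-55,-30,3],[-165,-10,70],[-165,-10,46]])/1000
def corners(pitch,z,c):
    r=R.from_euler("xyz",[0,pitch,5.75],degrees=True); g=np.array([.4524,.3525,z+.058])
    return proj(c,r.apply(P-[-.105,0,.058])+g)
for pt in(-4,0,4): print(pt,np.round((corners(pt,.060,c)-[150,130])*3).tolist())
d=np.load("pics/w5.npz"); W=(cv2.imread("pics/w5.png"),d["mtx"],np.linalg.inv(d["extrinsics"]))
o=W[0].copy()
for pt,col in((0,(0,0,255)),(4,(0,200,0))):
    for q in corners(pt,.060,W)[:4]: cv2.drawMarker(o,tuple(int(a) for a in q.round()),col,0,8)
cv2.imwrite("pics/w5o.png",cv2.resize(o[130:360,150:420],None,fx=2.5,fy=2.5))
E
```

```text
-4 [[174.0, 314.0], [217.0, 270.0], [308.0, 362.0], [346.0, 315.0], [486.0, 304.0], [482.0, 332.0]]
0 [[179.0, 327.0], [222.0, 283.0], [313.0, 367.0], [351.0, 320.0], [485.0, 298.0], [483.0, 327.0]]
4 [[186.0, 341.0], [228.0, 296.0], [319.0, 373.0], [356.0, 325.0], [484.0, 293.0], [485.0, 322.0]]
```

View pics/w5o.png

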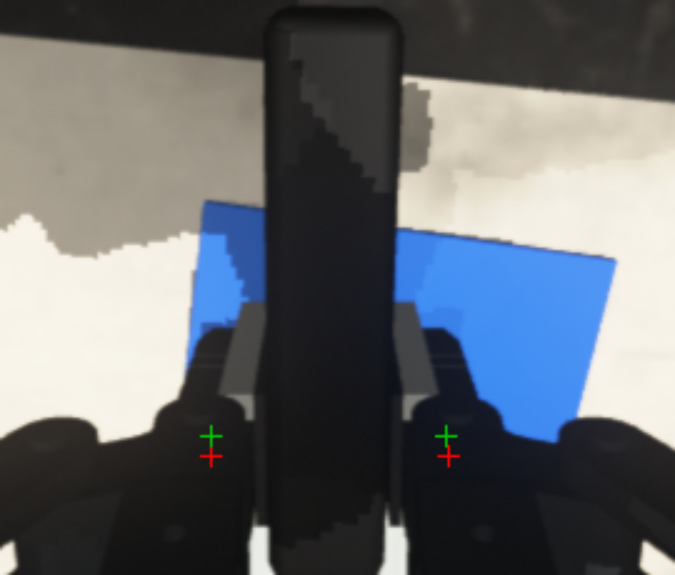

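The level prediction agrees within a few pixels, so pitch is no more than about 2°. The wrist view is blocked by the gripper. Next is the pre-insertion pose in front of the rack, still high.

```bash

python3 w.py .318 .1014 .128 184.9
python3 drive.py '[[[0.016,-0.026,0,0.2,0],[0.032,-0.052,0,0.4,0],[0.048,-0.078,0,0.6,0],[0.064,-0.104,0,0.8,0],[0.08,-0.13,0,0.9,0]]]'>/dev/null
python3 drive.py '[[[0.016,-0.024,0,0,0],[0.032,-0.048,0,0,0],[0.048,-0.072,0,0,0],[0.064,-0.09,0,0,0],[0.076,-0.105,0,0,0]]]'>/dev/null
python3 drive.py '[[[0,0,0.0,0,0],[0,0,0.0,0,0],[0,0,0,0,0]]]'>/dev/null
python3 w.py .318 .1014 .084 184.9
```

```text
t 6.98 pos [0.4523 0.3524 0.1283] rot [-1.7995e+02 -9.0000e-02 -1.7426e+02] q6 32.2 | dx dy dz turn: [ 0.1587 -0.2363  0.0003] 0.84 F [-0.9 -0.4 -1.6] M [-0.08  0.11  0.02] op 0.0186 g 107.3
t 8.07 pos [0.3196 0.1046 0.1294] rot [ 1.7999e+02  2.0000e-02 -1.7518e+02] q6 13.3 | dx dy dz turn: [ 0.0018 -0.003   0.0454] -0.08 F [-0.7 -0.7 -2. ] M [0.01 0.16 0.02] op 0.0181 g 107.6
```

```bash

python3 drive.py '[[[0.0018,-0.003,0.015,0,0],[0.0018,-0.003,0.03,0,0],[0.0018,-0.003,0.045,0,0],[0.0018,-0.003,0.05,0,0],[0.0018,-0.003,0.05,0,0]]]'>/dev/null
python3 w.py .318 .1014 .0686 184.9
for i in 1; do python3 drive.py '[[[0,0,0.003,0,0],[0,0,0.003,0,0],[0,0,0.003,0,0]]]'|grep -E 'ee_pos|wrist'; done
python3 drive.py '[[[0,0,0.003,0,0],[0,0,0.003,0,0],[0,0,0.003,0,0]]]'|grep -E 'ee_pos|wrist'
python3 drive.py '[[[0,0,0.002,0,0],[0,0,0.002,0,0],[0,0,0.002,0,0]]]'|grep -E 'ee_pos|wrist'
python3 w.py .318 .1014 .0686 184.9
```

```text
t 8.48 pos [0.3172 0.1014 0.0782] rot [-1.7997e+02 -1.5000e-01 -1.7512e+02] q6 12.9 | dx dy dz turn: [-0.0008 -0.0001  0.0096] -0.02 F [ 0.1  0.9 -2.4] M [-0.03  0.16 -0.02] op 0.0182 g 107.6
ee_pos: [0.3181, 0.1014, 0.0771]
wrist_force: [-0.8, -0.0, -1.6]
ee_pos: [0.3178, 0.1012, 0.0736]
wrist_force: [-0.8, 0.2, -2.2]
ee_pos: [0.3177, 0.1012, 0.0714]
wrist_force: [0.3, -0.5, -2.1]
t 9.23 pos [0.3177 0.1012 0.0714] rot [ 180.     -0.   -175.17] q6 12.8 | dx dy dz turn: [-0.0003  0.0002  0.0028] -0.07 F [ 0.3 -0.5 -2.1] M [-0.02  0.12  0.  ] op 0.0182 g 107.6
```

```bash

python3 drive.py '[[[0,0,0.002,0,0],[0,0,0.002,0,0],[0,0,0.002,0,0]]]'|grep -E 'ee_pos|wrist'
python3 drive.py '[[[0,0,0.001,0,0],[0,0,0.001,0,0],[0,0,0.001,0,0]]]'|grep -E 'ee_pos|wrist'
python3 drive.py '[[[0,0,0.001,0,0],[0,0,0.001,0,0],[0,0,0.001,0,0]]]'|grep -E 'ee_pos|wrist'
python3 w.py .318 .1014 .0686 184.9
```

```text
ee_pos: [0.3177, 0.1012, 0.0694]
wrist_force: [0.9, -0.1, -0.8]
ee_pos: [0.3178, 0.1012, 0.0688]
wrist_force: [-1.1, 0.2, 2.8]
ee_pos: [0.3177, 0.1012, 0.0686]
wrist_force: [-8.0, -1.6, 14.0]
t 9.98 pos [0.3177 0.1012 0.0686] rot [ 1.7999e+02  3.0000e-02 -1.7516e+02] q6 12.8 | dx dy dz turn: [-0.0003  0.0002  0.    ] -0.06 F [-8.  -1.6 14. ] M [-0.37  1.22 -0.02] op 0.0182 g 110.2
```

Contact comes at TCP z 0.069, so the blade underside sits 0.069 below the TCP and is nearly level. I'll raise it to a blade height of about 9 mm and slide in.

```bash

python3 drive.py '[[[0,0,-0.0095,0,0],[0,0,-0.0095,0,0],[0,0,-0.0095,0,0]]]'>/dev/null
python3 w.py .4624 .1138 .078 184.9
python3 drive.py '[[[-0.012,0,0,0,0],[-0.026,0,0,0,0],[-0.04,0,0,0,0],[-0.054,0,0,0,0],[-0.068,0,0,0,0]]]'|grep -E 'ee_pos|wrist'
python3 drive.py '[[[0,0,0,0,0],[0,0,0,0,0]]]'>/dev/null
python3 w.py .4624 .1138 .078 184.9
```

```text
t 10.23 pos [0.318  0.1013 0.0773] rot [ 1.7999e+02  5.0000e-02 -1.7517e+02] q6 12.8 | dx dy dz turn: [-0.1449  0.0003 -0.0007] -0.07 F [ 0.5  0.3 -2.4] M [ 0.01  0.12 -0.06] op 0.018 g 107.7
ee_pos: [0.386, 0.1069, 0.0764]
wrist_force: [-0.4, -0.0, -1.2]
t 10.82 pos [0.3852 0.1068 0.0763] rot [-1.7998e+02 -1.0000e-01 -1.7518e+02] q6 10.7 | dx dy dz turn: [-0.0775  0.0005 -0.0017] -0.08 F [-0.6  1.1 -1.7] M [-0.01  0.19 -0.01] op 0.0181 g 107.6
```

Free, with no contact. One look to check lateral alignment before going further.

```bash
python3 - <<'E'
from workcell import bot, camrig; import cv2,numpy as np
a=camrig.camera("top")[160:280,240:400]; b=camrig.camera("scene")[150:270,200:360]
cv2.imwrite("pics/ins.png",np.hstack([cv2.resize(x,(400,300),interpolation=2) for x in(a,b)]))
E
```

```text
(no output)
```

View pics/ins.png

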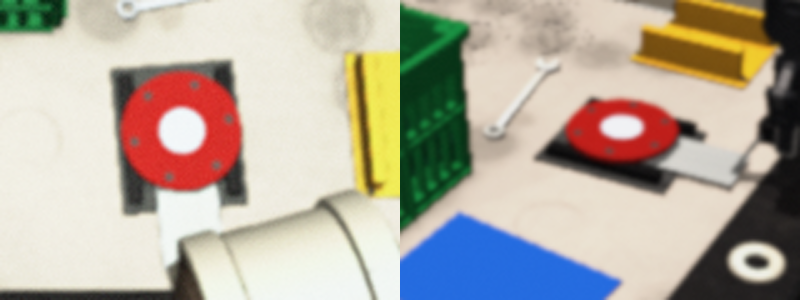

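The blade (columns 158–220) lies between the rails and is already under the front of the cover, which hasn't moved. Continuing the slide.

```bash

python3 drive.py '[[[-0.016,0.0005,-0.001,0,0],[-0.032,0.0005,-0.001,0,0],[-0.048,0.0005,-0.001,0,0],[-0.063,0.0005,-0.001,0,0],[-0.0775,0.0005,-0.001,0,0]]]'|grep -E 'ee_pos|wrist'
python3 drive.py '[[[0,0,0,0,0],[0,0,0,0,0]]]'>/dev/null
python3 w.py .4624 .1138 .078 184.9
python3 drive.py '[[[0,0,-0.002,0,0],[0,0,-0.004,0,0],[0,0,-0.006,0,0],[0,0,-0.008,0,0],[0,0,-0.01,0,0]]]'|grep -E 'ee_pos|wrist'
python3 drive.py '[[[0,0,-0.003,0,0],[0,0,-0.006,0,0],[0,0,-0.009,0,0],[0,0,-0.012,0,0],[0,0,-0.015,0,0]]]'|grep -E 'ee_pos|wrist'
python3 drive.py '[[[0,0,0,0,0],[0,0,0,0,0],[0,0,0,0,0]]]'>/dev/null
python3 w.py .4624 .1138 .1 184.9
```

```text
ee_pos: [0.4626, 0.114, 0.0779]
wrist_force: [-0.4, -0.7, -2.3]
t 11.5 pos [0.4621 0.1139 0.0778] rot [-1.7999e+02 -5.0000e-02 -1.7517e+02] q6 9.0 | dx dy dz turn: [-0.0003 -0.0001 -0.0002] -0.07 F [-0.7 -0.5 -1.4] M [-0.02  0.2  -0.02] op 0.0179 g 107.6
ee_pos: [0.4623, 0.1139, 0.0882]
wrist_force: [-0.1, -0.3, -4.5]
ee_pos: [0.4626, 0.1139, 0.1033]
wrist_force: [-0.3, -0.2, -4.4]
t 12.58 pos [0.4626 0.1139 0.1029] rot [ 1.8000e+02 -1.0000e-02 -1.7517e+02] q6 9.0 | dx dy dz turn: [ 0.0002 -0.0001  0.0029] -0.07 F [ 0.7 -0.5 -2.7] M [ 0.04  0.37 -0.04] op 0.0178 g 107.5
```

```bash

python3 drive.py '[[[0,0,-0.008,0,0],[0,0,-0.018,0,0],[0,0,-0.028,0,0],[0,0,-0.038,0,0],[0,0,-0.045,0,0]]]'|grep -E 'ee_pos|wrist'
python3 drive.py '[[[0,0,0,0,0],[0,0,0,0,0],[0,0,0,0,0]]]'>/dev/null
python3 w.py .475 -.1195 .148 182.8
cat > cov.py <<'E'
# measure cover: python3 cov.py z_under x0 y0 cams...
from h import *
import sys
z,x,y=map(float,sys.argv[1:4]); D=[disc(60,1000*z,1000*z+7)]; rs=[]
for n in sys.argv[4:]:
    c=cam(n); H,s,v=[q.astype(int) for q in cv2.split(cv2.cvtColor(c[0],cv2.COLOR_BGR2HSV))]
    m=((H<8)|(H>172))&(s>120)&(v>50); ce=proj(c,np.array([[x,y,z]]))[0]
    m=hullfill(blob(m,ce)); p,f=fit([(c,m)],D,[x,y,0.],st=(.006,.006,.001)); print(n,p[:2].round(4),round(f,3)); rs.append((c,m))
    o=c[0]; a,b=ce.round().astype(int); cv2.polylines(o,[cv2.convexHull(cv2.findNonZero(m))],True,(255,0,255)); cv2.imwrite(f"pics/cov_{n}.png",cv2.resize(o[max(b-60,0):b+60,max(a-80,0):a+80],(400,300)))
E
python3 cov.py .08 .567 .123 top scene
python3 -c "
import cv2,numpy as np;cv2.imwrite('pics/cov.png',np.hstack([cv2.imread('pics/cov_top.png'),cv2.imread('pics/cov_scene.png')]))"
```

```text
ee_pos: [0.4631, 0.1141, 0.15]
wrist_force: [0.2, 0.5, -2.7]
t 13.25 pos [0.4625 0.1139 0.1477] rot [-1.8000e+02 -3.0000e-02 -1.7516e+02] q6 9.0 | dx dy dz turn: [ 0.0072 -0.2336 -0.0003] 2.04 F [ 0.4  0.4 -4.2] M [-0.04  0.33  0.03] op 0.018 g 107.4
top [0.5835 0.1335] 0.416
scene [0.5784 0.1219] 0.065
```

View pics/cov.png

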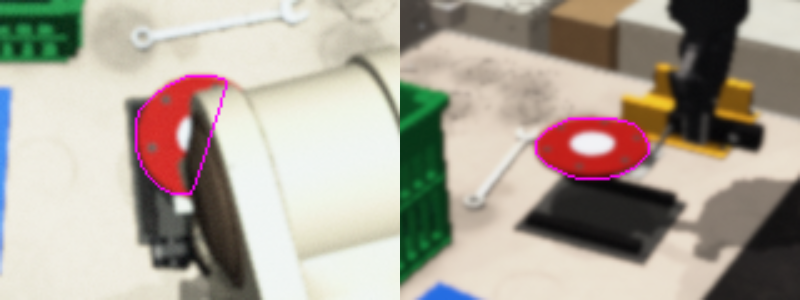

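The cover is level on the blade and clear of the rack. The top view is partly occluded by the arm, so I'll refit there using only the visible left arc, and check the tilt.

```bash
cat > cov2.py <<'E'
# joint contour fit (x,y,z[,tilts]); top uses left arc only
from h import *
import sys
from scipy.optimize import least_squares
from scipy.spatial.transform import Rotation as R
z0,x0,y0=map(float,sys.argv[1:4]); occ=sys.argv[4]=="1"
obs=[]
for n in("top","scene"):
    c=cam(n); H,s,v=[q.astype(int) for q in cv2.split(cv2.cvtColor(c[0],cv2.COLOR_BGR2HSV))]
    m=hullfill(blob(((H<8)|(H>172))&(s>120)&(v>50),proj(c,np.array([[x0,y0,z0]]))[0]))
    q=cv2.findContours(cv2.resize(m,None,fx=4,fy=4,interpolation=1),cv2.RETR_EXTERNAL,cv2.CHAIN_APPROX_NONE)[0][0][:,0]/4-.375
    if n=="top" and occ: q=q[q[:,0]<q[:,0].min()+.38*(q[:,1].max()-q[:,1].min())]
    obs.append((c,q[::4]))
P=disc(60,0,7)
def res(p,full,which=(0,1)):
    r=R.from_euler("xy",p[3:5] if full else [0,0]); out=[]
    for k in which:
        c,q=obs[k]; h=cv2.convexHull(proj(c,r.apply(P)+p[:3]).astype(np.float32)); out+=[cv2.pointPolygonTest(h,(float(a),float(b)),True) for a,b in q]
    return np.array(out)
for full in(0,1):
    s=least_squares(lambda p:res(p,full),[x0,y0,z0,0,0],diff_step=1e-2,x_scale=[.01,.01,.01,.05,.05]) if full else least_squares(lambda p:res(p,0),[x0,y0,z0],diff_step=1e-2)
    print(full,s.x.round(4),"rms px",np.sqrt(np.mean(s.fun**2)).round(2))
for k in(0,1):
    s=least_squares(lambda p:res([*p,z0],0,(k,)),[x0,y0],diff_step=1e-2); print(("top","scene")[k],"z fixed",s.x.round(4),np.sqrt(np.mean(s.fun**2)).round(2))
E
python3 cov2.py .0817 .567 .123 1
```

```text
0 [0.5773 0.1242 0.0816] rms px 0.66
1 [0.5771 0.1245 0.0817 0.0173 0.0297] rms px 0.57
top z fixed [0.5773 0.1245] 0.57
scene z fixed [0.5773 0.1238] 0.71
```

Both cameras put the cover at (0.577,0.124), about 10 mm forward of the blade centre but nearly level. I'll compensate at the stand: TCP target (0.465,-0.1207). Carrying gently.

```bash
python3 w.py .4651 -.1207 .148 182.8
python3 drive.py '[[[0,-0.004,0,0,0],[0,-0.01,0,0.1,0],[0,-0.018,0,0.3,0],[0,-0.028,0,0.5,0],[0,-0.04,0,0.7,0]]]'>/dev/null
python3 drive.py '[[[0,-0.013,0,0.2,0],[0.001,-0.026,0,0.4,0],[0.001,-0.039,0,0.6,0],[0.001,-0.052,0,0.8,0],[0.001,-0.065,0,1,0]]]'>/dev/null
python3 drive.py '[[[0,-0.013,0,0.1,0],[0.001,-0.026,0,0.2,0],[0.001,-0.039,0,0.3,0],[0.001,-0.052,0,0.34,0],[0.001,-0.065,0,0.34,0]]]'>/dev/null
python3 w.py .4651 -.1207 .148 182.8
```

```text
t 13.45 pos [0.4624 0.1139 0.1475] rot [-1.7999e+02 -5.0000e-02 -1.7516e+02] q6 9.0 | dx dy dz turn: [ 0.0171 -0.234  -0.0005] 2.04 F [-1.1 -0.1 -4. ] M [-0.05  0.35  0.06] op 0.0178 g 107.4
t 14.7 pos [ 0.472  -0.0574  0.148 ] rot [-179.98    0.   -177.26] q6 -9.7 | dx dy dz turn: [ 0.01   -0.0629  0.    ] -0.06 F [ 0.5 -0.6 -3.3] M [-0.05  0.29 -0.03] op 0.0182 g 107.4
```

```bash

python3 drive.py '[[[0.002,-0.013,0,0,0],[0.004,-0.025,0,0,0],[0.006,-0.036,0,0,0],[0.008,-0.046,0,0,0],[0.009,-0.054,0,0,0]]]'>/dev/null
python3 drive.py '[[[0,-0.005,0,0,0],[0.001,-0.008,0,0,0],[0.001,-0.009,0,0,0],[0.001,-0.009,0,0,0],[0.001,-0.009,0,0,0]]]'>/dev/null
python3 w.py .4651 -.1207 .148 182.8; python3 cov2.py .0817 .58 -.1145 0
```

```text
t 15.53 pos [ 0.4654 -0.1189  0.148 ] rot [ 179.99   -0.   -177.18] q6 -17.1 | dx dy dz turn: [ 0.0004 -0.0018 -0.    ] 0.02 F [-0.1  0.2 -3.7] M [-0.02  0.3   0.  ] op 0.0178 g 107.5
0 [ 0.582  -0.114   0.0817] rms px 0.82
1 [ 0.5819 -0.1138  0.0819  0.0418  0.0407] rms px 0.64
top z fixed [ 0.582  -0.1138] 0.94
scene z fixed [ 0.5823 -0.116 ] 0.49
```

Cover measured at (0.582,-0.1145) against the stand at (0.580,-0.114). Small correction, then lower gently.

```bash

python3 drive.py '[[[0.0015,0,0.003,0,0],[0.0015,0,0.008,0,0],[0.0015,0,0.014,0,0],[0.0015,0,0.02,0,0],[0.0015,0,0.026,0,0]]]'>/dev/null
python3 drive.py '[[[0,0,0.003,0,0],[0,0,0.005,0,0],[0,0,0.006,0,0],[0,0,0.0065,0,0],[0,0,0.0065,0,0]]]'|grep -E 'ee_pos|wrist'
python3 drive.py '[[[0,0,0.001,0,0],[0,0,0.002,0,0],[0,0,0.003,0,0],[0,0,0.004,0,0],[0,0,0.005,0,0]]]'|grep -E 'ee_pos|wrist'
python3 drive.py '[[[0,0,0.001,0,0],[0,0,0.002,0,0],[0,0,0.003,0,0],[0,0,0.004,0,0],[0,0,0.005,0,0]]]'|grep -E 'ee_pos|wrist'
python3 drive.py '[[[0,0,0.001,0,0],[0,0,0.002,0,0],[0,0,0.003,0,0],[0,0,0.003,0,0],[0,0,0.003,0,0]]]'|grep -E 'ee_pos|wrist'
python3 w.py .4651 -.1207 .102 182.8; python3 cov2.py .045 .58 -.1145 0
```

```text
ee_pos: [0.4639, -0.1193, 0.1156]
wrist_force: [0.5, 0.7, -3.6]
ee_pos: [0.464, -0.1192, 0.1105]
wrist_force: [-0.1, 0.3, -1.8]
ee_pos: [0.4639, -0.1193, 0.1055]
wrist_force: [0.6, 0.1, -2.1]
ee_pos: [0.4638, -0.1192, 0.1024]
wrist_force: [1.1, -0.5, -1.5]
t 17.72 pos [ 0.4638 -0.1192  0.1024] rot [ 180.     -0.   -177.21] q6 -17.2 | dx dy dz turn: [-0.0012 -0.0015  0.0004] -0.01 F [ 1.1 -0.5 -1.5] M [0.01 0.05 0.02] op 0.018 g 107.8
0 [ 0.5798 -0.1139  0.0463] rms px 0.92
1 [ 0.5797 -0.1137  0.0465  0.0498  0.0244] rms px 0.79
top z fixed [ 0.5801 -0.114 ] 1.0
scene z fixed [ 0.5811 -0.1184] 0.61
```

The load is on the stand and the cover sits within about 2 mm of centre, the same bias in each camera. Withdrawing straight back.

```bash

python3 drive.py '[[[0.008,0,0,0,0],[0.02,0,0,0,0],[0.035,0,0,0,0],[0.05,0,0,0,0],[0.065,0,0,0,0]]]'|grep -E 'ee_pos|wrist'
python3 drive.py '[[[0.018,0,0,0,0],[0.036,0,0,0,0],[0.054,0,0,0,0],[0.072,0,0,0,0],[0.085,0,0,0,0]]]'|grep -E 'ee_pos|wrist'
python3 drive.py '[[[0,0,-0.015,0,0],[0,0,-0.035,0,0],[0,0,-0.05,0,0],[0,0,-0.05,0,0],[0,0,-0.05,0,0]]]'|grep -E 'ee_pos|wrist'
python3 cov2.py .045 .58 -.1145 0; python3 w.py .451 .365 .151 182.8
```

```text
ee_pos: [0.3977, -0.1224, 0.1024]
wrist_force: [-0.2, -0.0, -1.0]
ee_pos: [0.3123, -0.1264, 0.1024]
wrist_force: [-0.0, 0.6, -1.8]
ee_pos: [0.3141, -0.1267, 0.1527]
wrist_force: [-0.1, 0.6, -2.4]
0 [ 0.58   -0.1138  0.0466] rms px 0.94
1 [ 0.5798 -0.1136  0.0468  0.0465  0.0321] rms px 0.81
top z fixed [ 0.5802 -0.114 ] 1.02
scene z fixed [ 0.5817 -0.1187] 0.62
t 19.17 pos [ 0.3136 -0.1264  0.1515] rot [ 1.7998e+02 -6.0000e-02 -1.7720e+02] q6 -24.8 | dx dy dz turn: [-0.1613  0.4841  0.0005] -0.0 F [ 0.   0.2 -1.9] M [-0.03  0.19 -0.06] op 0.0185 g 107.9
```

```bash

python3 drive.py '[[[-0.0,0.02,0,0,0],[-0.0,0.05,0,0,0],[-0.01,0.083,0,0,0],[-0.015,0.116,0,0,0],[-0.02,0.15,0,0,0]]]'|grep -E 'ee_pos|wrist'
python3 drive.py '[[[-0.01,0.033,0,0,0],[-0.02,0.066,0,0,0],[-0.03,0.1,0,0,0],[-0.04,0.133,0,0,0],[-0.05,0.166,0,0,0]]]'|grep -E 'ee_pos|wrist'
python3 drive.py '[[[-0.015,0.03,0,0,0],[-0.03,0.06,0,0,0],[-0.045,0.09,0,0,0],[-0.06,0.12,0,0,0],[-0.07,0.14,0,0,0]]]'|grep -E 'ee_pos|wrist'
python3 drive.py '[[[0,0,0,0,0],[0,0,0,0,0],[0,0,0,0,0]]]'>/dev/null
python3 w.py .4506 .370 .085 182.8
```

```text
ee_pos: [0.326, 0.0255, 0.1513]
wrist_force: [1.4, -0.6, -2.7]
ee_pos: [0.3679, 0.1943, 0.1511]
wrist_force: [1.3, -0.7, -1.9]
ee_pos: [0.4317, 0.338, 0.1504]
wrist_force: [-0.3, -0.3, -2.5]
t 20.67 pos [0.431  0.3351 0.1512] rot [-1.7991e+02 -1.1000e-01 -1.7719e+02] q6 35.1 | dx dy dz turn: [-0.0213  0.0339  0.0662] 0.01 F [ 0.6  0.2 -1.8] M [0.   0.12 0.03] op 0.0183 g 108.0
```

```bash

python3 drive.py '[[[-0.01,0.015,0.01,0,0],[-0.0213,0.0339,0.03,0,0],[-0.0213,0.0339,0.05,0,0],[-0.0213,0.0339,0.066,0,0],[-0.0213,0.0339,0.066,0,0]]]'>/dev/null
python3 drive.py '[[[0,0,0.003,0,0],[0,0,0.006,0,0],[0,0,0.009,0,0],[0,0,0.01,0,0],[0,0,0.01,0,0]]]'|grep -E 'ee_pos|wrist'
python3 drive.py '[[[0,0,0.001,0,0],[0,0,0.002,0,0],[0,0,0.002,0,0]]]'|grep -E 'ee_pos|wrist'
python3 drive.py '[[[0,0,0.001,0,0],[0,0,0.001,0,0],[0,0,0.001,0,0]]]'|grep -E 'ee_pos|wrist'
python3 w.py .4506 .370 .072 182.8
```

```text
ee_pos: [0.4514, 0.3706, 0.077]
wrist_force: [0.4, 0.3, -1.9]
ee_pos: [0.4513, 0.3707, 0.0745]
wrist_force: [-0.5, -0.2, -2.4]
ee_pos: [0.4512, 0.3706, 0.0734]
wrist_force: [-0.3, 0.5, -0.3]
t 22.0 pos [0.4512 0.3706 0.0734] rot [-1.800e+02 -1.000e-02 -1.772e+02] q6 36.6 | dx dy dz turn: [ 0.0007 -0.0006  0.0014] -0.0 F [-0.3  0.5 -0.3] M [-0.02  0.16  0.01] op 0.0181 g 108.0
```

```bash

python3 drive.py '[[[0,0,0.0012,0,0],[0,0,0.0012,0,0],[0,0,0.0012,0,0]]]'|grep -E 'ee_pos|wrist'
python3 drive.py '[[[0,0,0,0,0.03],[0,0,0,0,0.045],[0,0,0,0,0.06],[0,0,0,0,0.06],[0,0,0,0,0.06]]]'|grep -E 'ee_pos|wrist|open'
python3 drive.py '[[[0,0,-0.015,0,0.06],[0,0,-0.04,0,0.06],[0,0,-0.07,0,0.06],[0,0,-0.1,0,0.06],[0,0,-0.13,0,0.06]]]'>/dev/null
python3 drive.py '[[[0.03,0,-0.02,0,0.06],[0.06,-0,-0.03,0,0.06],[0.09,0,-0.03,0,0.06],[0.09,0,-0.03,0,0.06],[0.09,0,-0.03,0,0.06]]]'|grep -E 'ee_pos|wrist|open'
python3 - <<'E'
from workcell import bot, camrig; import cv2,numpy as np
a=camrig.camera("top")[150:330,170:450]; b=camrig.camera("scene")[130:310,170:450]
cv2.imwrite("pics/fin.png",np.vstack([cv2.resize(x,(466,300),interpolation=2) for x in(a,b)]))
E
python3 cov2.py .045 .58 -.1145 0
```

```text
ee_pos: [0.4513, 0.3707, 0.0723]
wrist_force: [0.4, -0.2, -1.9]
ee_pos: [0.4513, 0.3707, 0.0724]
wrist_force: [-0.7, -0.6, 0.1]
opening: 0.06
ee_pos: [0.3605, 0.3664, 0.2331]
wrist_force: [0.8, 1.1, -0.6]
opening: 0.0602
0 [ 0.5796 -0.1146  0.0451] rms px 1.71
1 [ 0.5792 -0.1128  0.0487  0.1625  0.0718] rms px 1.15
top z fixed [ 0.5802 -0.114 ] 1.02
scene z fixed [ 0.5757 -0.1255] 2.7
```

View pics/fin.png

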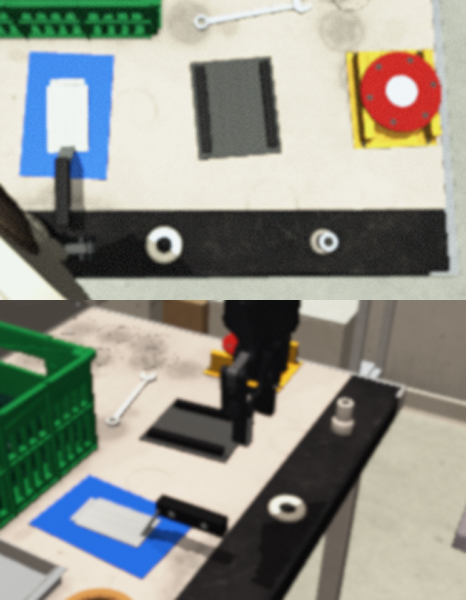

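Final view: the spatula is back on the mat, released, with the blade around (67,115) in the top crop. The cover is on the stand at (402,91); its earlier unoccluded fit was within 2 mm of centre. The gasket, nozzle and spanner look unmoved. Handing in.

```bash
python3 -c "
from workcell import bot, camrig
print(bot.job_done())"
```

```text
the job is handed in; nothing more can be done
None
```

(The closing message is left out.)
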